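# Tip the lathe offcuts into the scrap tub over its rim

## Robot

A 6-joint arm with a two-finger parallel gripper is mounted at the origin on the work surface. World frame = base frame: x ahead of the robot, y to its left, z up, the work surface at z = 0. Lengths are in m, angles in degrees, forces in N, time in s.
With the tool pointing down it reaches from about 0.375 to 0.9 m from the base axis. Payload 3.1 kg.
Tool frame: the origin (TCP) lies between the finger pads; the fingertips stand 11 mm ahead of it and the grasp point (between the pads) lies 8 mm behind it; z points along the fingers, y is the line along which they close (so a half turn about z gives the same grasp; the last joint's range is limited). The gripper opens to 87 mm and grips with 3 to 60 N. Pads are 19 mm wide; open, the fingers measure 117 mm over their backs; the gripper's body (75 mm by 190 mm) begins 51 mm behind the grasp point.
Start: joints at [-77.091, 30.224, 82.088, -0, 67.689, -10.227], TCP at [0.246, -0.575, 0.234] pointing down, gripper open.
Joint ranges: [-176.69, 176.69], [-43.24, 126.21], [12.49, 139.97], [-82, 262], [0, 151.66], [-163.58, 163.58]. Speed limits (degrees/s): [159.86, 159.86, 180, 180, 180, 180].

## Interface

Orientations are given as a 3x3 rotation matrix whose columns are the frame's x, y, z axes.
In Python, from rig import bot, viewer, workorder, nets gives the robot as it stands. The module is installed in compiled form; this text tells all that it offers.
- The arm moves only by the tool move_arm, never from a script. Its argument "increments" is a list of rows, each a list of 7 numbers: the shift along the tool's x, y, z normalised to -1 to 1, where 1 is 0.3 m, then the turn, a rotation vector about the tool's x, y, z normalised to -1 to 1, where 1 is pi rad, then the opening, from 0 (shut) to 1 (fully open). In form: [[tx, ty, tz, wx, wy, wz, grip], ...]. A call has 1 to 10 rows; each row is the pose to reach, as a shift and turn from the pose commanded when the call began, along the tool's axes at that moment, turning the shorter way round; what a row does not reach only later rows make up. A row lasts 1/12 s, in which the tool goes at most 41.7 mm and 7.16 degrees, less where a joint would pass 70% of its speed; a pose out of reach is approached as far as the arm can. A call with a number of a shift or a turn outside -1 to 1 is refused whole. A call with a gripper value outside its range is refused whole. The fingers move at their own pace and stop on an object; the grip force is fixed at half the most. Time passes only in rows, so rows that repeat a pose let the fingers close. It gives the time, the measured TCP pose, the force, the opening and the grip force at its end, in the units of the state.
- bot.read_state(): the state, without advancing time (a new reading comes with each control period).
- viewer.capture(name): name is "side" or "top" or "wrist"; returns a dict with "image" (420x560x3 uint8, blue, green, red), "K" (3x3 intrinsics, pixels), "eye" and "orientation" of the camera in the world. Camera axes: x right, y up, looking along -z (the intrinsics and any distortion apply to the point x, -y, -z); pixel columns grow to the right and rows downward; lengths in m; the calibration is good to about 2 mm. A picture is of the moment at which its call begins. There is no depth.
- workorder.hand_in(): hands the job in; it is judged then, once.
Trained networks look in the newest picture that a camera, given by its name, has taken for a name from the list of things; names that differ only in an ending like _2 or _b are one class to them, and where a whole thing is asked for, a point or a joint stands for the part that bears it (a point fixed in the world has none). Each returns a list of dicts, best first, with "conf" (0 to 1); they miss things now and then, are a little off and sometimes report something else, mostly with a low value. They report only what shows in the picture. A call takes as long as a camera call.
- nets.find_in(camera, thing): "location" ([column, row] in pixels, amid what is visible of it).
The state is a dict: "time_s": time; "joint_positions": joint angles; "qvel": joint speeds; "tau": joint torques, N m; "position": TCP position; "tcp_rot": TCP orientation; "force": force on the tool from outside, world axes, zero at the start; "moment": the same for the moment, N m; "opening": opening from 0.0 (shut) to 1.0 (fully open); "grasp_force": force on a finger pad.
Only numpy, scipy, OpenCV 4.12 (cv2) and the standard library are available. Lean on these libraries where they do the work, as an engineer would, in place of code of your own. Each camera call takes 0.05 s, during which the arm holds its last target. There are 200 camera calls.

## Task

Pick up the aluminium bench scoop by its red handle, hook its open front edge squarely over the middle of the yellow-edged rim of the black scrap tub, and tip it over on that rim so that both wooden offcuts slide into the tub. Keep the edge on the rim until the scoop is roughly level again, then stand the empty scoop back upright on the bench and let go. The blue tub holds finished work: nothing goes in there.

Things in the scene. Friction and masses are not known exactly. Their poses are not given: they have to be found in the camera images.
- scoop: Loose metal scoop, mm: floor x -25 (open front) to 125, y ±65, 4 thick; 30-high walls on sides and rear. Origin: floor underside, mid-width, the line to set on the rim's inner edge; +x to the rear, z up. Foot bars 12 deep: x 13-21 (hooks outside the tub wall), x 113-121; origin 12 above bench. Red handle bar: x 30-125, y ±9, z 85-109, open below; pinch at x 60. Empties tipped 50-65°. 0.35 kg
- scrap_tub: Black tub fixed to the bench, 150 (x) x 200 (y) x 100 mm high, walls 6. Origin: centre of its underside on the bench, z up. Its +x wall, facing away from the robot, has a yellow strip outside and on top: the rim to use, top at z 100, inner face x 69, outer x 75. The same tub in blue with a white strip stands to its left or right.
- offcut_block: Loose pale wooden block, 38 x 24 x 20 mm high, 25 g, lying in the scoop. Origin: centre of its underside.
- offcut_stub: Loose dark wooden cylinder, 28 mm across, 24 mm high, 22 g, standing in the scoop. Origin: centre of its underside.

How it is judged (in metres and radians):
On the way, in this order (a step that is already met when the one before it is completed fails the run):
1. the scoop rests, near level and squarely, with its front edge hooked over the yellow rim (x of scoop in the frame of scrap_tub between 0.045 and 0.095 m and z of scoop in the frame of scrap_tub between 0.085 and 0.12 m and y of scoop in the frame of scrap_tub between -0.04 and 0.04 m and contact force between scoop and scrap_tub above 0.3 N and angle between scoop's own z axis and vertical below 0.3 rad and angle between the y axis of scoop and the y axis of scrap_tub, either way round below 0.26 rad), for 0.1 s.
2. the scoop is tipped well over (more than 40 degrees) with its edge still on the rim (x of scoop in the frame of scrap_tub between 0.045 and 0.095 m and z of scoop in the frame of scrap_tub between 0.085 and 0.12 m and y of scoop in the frame of scrap_tub between -0.04 and 0.04 m and angle between scoop's own z axis and vertical above 0.7 rad), for 0.2 s.
At the end, for the whole second after the job is handed in: Both offcuts lie at rest inside the black tub (origins within its walls and below 80 mm above the bench); the scoop stands upright (within 10 degrees) on the bench, its origin less than 16 mm above it (12 when standing flat), released and still (x of offcut_block in the frame of scrap_tub between -0.075 and 0.075 m and y of offcut_block in the frame of scrap_tub between -0.1 and 0.1 m and z of each of offcut_block, offcut_stub in the frame of scrap_tub below 0.08 m and linear speed of each of offcut_block, offcut_stub below 0.05 m/s and x of offcut_stub in the frame of scrap_tub between -0.075 and 0.075 m and y of offcut_stub in the frame of scrap_tub between -0.1 and 0.1 m and height (world z) of scoop below 0.016 m and angle between scoop's own z axis and vertical below 0.17 rad and linear speed of scoop below 0.03 m/s); the robot touches nothing.
It fails at once if the scoop is tilted over 35 degrees while its edge is off the middle of the yellow rim (over about 20 mm off) (angle between scoop's own z axis and vertical above 0.61 rad and not (x of scoop in the frame of scrap_tub between 0.045 and 0.095 m and z of scoop in the frame of scrap_tub between 0.085 and 0.12 m and y of scoop in the frame of scrap_tub between -0.04 and 0.04 m)).
It also fails if it takes over 72 s, if anything falls off the work surface, if the arm or the gripper's body presses on something with over 40 N, if the wrist force passes 120 N, or if a joint passes its speed limit or range.

## Working session

There is one attempt and no reset: what is moved stays moved. The work goes in short steps, Python scripts to look and compute and a tool call to move; the robot and the scene stay as the last step left them, time stands still between calls to the robot, and variables do not carry over. Pictures are saved under pics/ and viewed, at most 10 in all, crops included, and the job is handed in when it is done.

Besides the shell and the picture viewer there is one more tool, called after "Emit:" as name(argument=value, ...), one argument or row to a line, values as JSON. move_arm: Moves the arm, as the interface text tells. Its arguments: {"type":"object","properties":{"increments":{"type":"array"}},"required":["increments"]}

```bash
mkdir -p pics; cat > h.py <<'E'
import numpy as np, cv2
from rig import bot, viewer, workorder, nets
def cap(c,fn=None):
    d=viewer.capture(c)
    if fn: cv2.imwrite('pics/'+fn,d['image'])
    return d
def proj(d,P):
    P=np.atleast_2d(P); c=(P-np.array(d['eye']))@np.array(d['orientation'])
    q=np.c_[c[:,0],-c[:,1],-c[:,2]]@np.array(d['K']).T
    return q[:,:2]/q[:,2:]
def ray(d,uv,z):
    K=np.array(d['K']); r=np.linalg.inv(K)@[uv[0],uv[1],1]
    r=np.array(d['orientation'])@[r[0],-r[1],-r[2]]; e=np.array(d['eye'])
    return e+r*(z-e[2])/r[2]
E
cat > a.py <<'E'
from h import *
s=bot.read_state(); print(s)
for c in ['top','side']:
    d=cap(c,c+'0.png'); print(c,d['K'],d['eye'],d['orientation'],[k for k in d])
    for t in ['scoop','scrap_tub','offcut_block','offcut_stub']:
        print(t,[(x['conf'],x['location'],ray(d,x['location'],0.05).round(3)) for x in nets.find_in(c,t)])
E
python3 a.py
```

```text
{'time_s': 0.0, 'joint_positions': array([-7.70910157e+01,  3.02801196e+01,  8.21575111e+01, -4.80952400e-04,
        6.76879584e+01, -1.02248753e+01]), 'qvel': array([-0.00247629,  0.02013774,  0.0667243 , -0.10041043, -0.1042824 ,
        0.08398602]), 'tau': array([ 2.44174225e-04, -4.40037918e+01, -1.76593155e+01,  6.32757484e-02,
        5.80548355e-02, -1.58522348e-04]), 'position': array([ 0.24543726, -0.57401391,  0.23255299]), 'tcp_rot': array([[ 9.19588320e-01,  3.92883030e-01, -4.97255570e-04],
       [ 3.92883160e-01, -9.19585921e-01,  2.13480738e-03],
       [ 3.81460370e-04, -2.15850727e-03, -9.99997598e-01]]), 'force': array([ 0.28260799,  0.25053813, -0.24869786]), 'moment': array([-0.00837945,  0.05661823, -0.00394059]), 'grasp_force': 0.0, 'opening': 1.002562043525165}
top [[532.96978237   0.         281.33275884]
 [  0.         532.96978237 205.25600486]
 [  0.           0.           1.        ]] [ 0.39675214 -0.00827855  0.97447055] [[ 8.21554635e-02  9.74424374e-01 -2.09159314e-01]
 [-9.96619463e-01  8.02511154e-02 -1.75898983e-02]
 [-3.54757375e-04  2.09897350e-
[... 223 characters left out ...]
], array([ 0.681, -0.053,  0.05 ]))]
offcut_stub [(0.7, [285.0, 166.4], array([0.666, 0.008, 0.05 ]))]
side [[418.46499115   0.         271.26329968]
 [  0.         418.46499115 204.45151826]
 [  0.           0.           1.        ]] [ 0.21459293 -0.3220363   0.50039197] [[ 0.65119756  0.51638965 -0.55613259]
 [-0.75877555  0.45672511 -0.46439405]
 [ 0.01419143  0.72439209  0.68924212]] ['image', 'K', 'eye', 'orientation']
scoop [(0.62, [301.9, 186.2], array([ 0.644, -0.028,  0.05 ]))]
scrap_tub [(0.88, [320.0, 343.6], array([ 0.438, -0.213,  0.05 ]))]
offcut_block [(0.86, [326.5, 191.7], array([ 0.66 , -0.066,  0.05 ]))]
offcut_stub [(0.77, [298.3, 178.4], array([ 0.656, -0.011,  0.05 ]))]
```

View pics/top0.png

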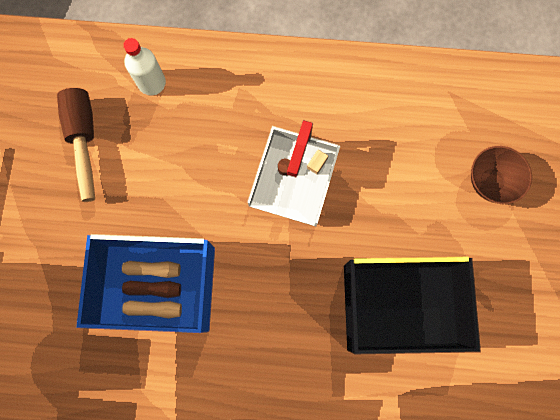

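View pics/side0.png

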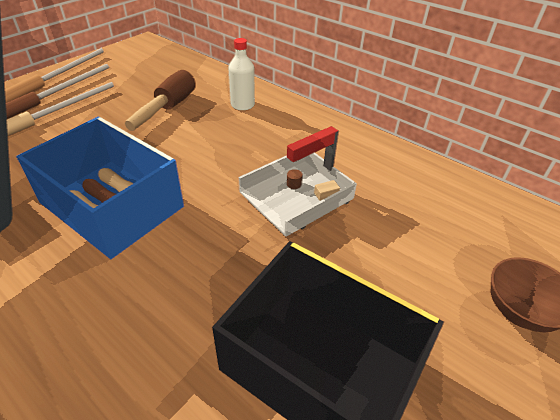

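The top view shows the scoop with its open front edge toward the robot at about (250,203)-(316,225), and its red handle running (305,123)-(293,172). The yellow rim of the black tub is at about (355,261)-(469,260). The blue tub is on the left. The side view agrees, with the yellow strip at (292,245)-(438,320) and the handle at (290,152)-(336,133).

```bash
cat >> h.py <<'E'
from scipy.optimize import least_squares
def Rz(a): c,s=np.cos(a),np.sin(a); return np.array([[c,-s,0],[s,c,0],[0,0,1]])
def box(x,y,z): return np.array([[a,b,c] for a in x for b in y for c in z],float)
def biggest(m):
    n,l,st,_=cv2.connectedComponentsWithStats(m.astype(np.uint8)); return (l==1+np.argmax(st[1:,4]))
def desc(m):
    M=cv2.moments(m.astype(np.uint8),True); a=M['m00']; C=np.array([[M['mu20'],M['mu11']],[M['mu11'],M['mu02']]])/a
    w,v=np.linalg.eigh(C); e=v[:,1]*np.sqrt(w[1]*3); e*=np.sign(e[np.argmax(abs(e))]); return np.array([M['m10']/a,M['m01']/a,*e])
def hullmask(p,k=8):
    m=np.zeros((420*k//k*1,560),np.uint8); cv2.fillConvexPoly(m,np.round(cv2.convexHull(p.astype(np.float32))*16).astype(np.int32),1,cv2.LINE_8,4); return m
def hsv(d): return [c.astype(int) for c in cv2.split(cv2.cvtColor(d['image'],cv2.COLOR_BGR2HSV))]
def red(d,roi=None):
    h,s,v=hsv(d); m=((h<6)|(h>174))&(s>190)&(v>90)
    if roi: q=np.zeros_like(m); q[roi[1]:roi[3],roi[0]:roi[2]]=1; m&=q
    return biggest(m)
def yellow(d):
    h,s,v=hsv(d); return biggest((h>24)&(h<34)&(s>150)&(v>130))
def fit(obs,B,x0,z=0):
    f=lambda q: np.concatenate([desc(hullmask(proj(d,B@Rz(q[2]).T+[q[0],q[1],z])))-o for d,o in obs])
    r=least_squares(f,x0,diff_step=None,x_scale=[.01,.01,.05],method='trf',jac=lambda q:np.stack([(f(q+e)-f(q-e))/(2*e.sum()) for e in np.diag([.003,.003,.02])],1))
    return r.x,r.fun
HB=box([.030,.125],[-.009,.009],[.085,.109])
YB=box([.069,.075],[-.1,.1],[.0995,.100])
E
cat > b.py <<'E'
from h import *
D=[cap('top'),cap('side')]
o=[(D[0],desc(red(D[0],(230,110,345,230)))),(D[1],desc(red(D[1],(260,110,360,200))))]
print([x[1].round(1) for x in o])
for sel in (o,o[:1],o[1:]):
    q,f=fit(sel,HB,[.62,-.01,-.3],.012); print('scoop',q[:2].round(4),np.degrees(q[2]).round(1),f.round(1))
y=desc(yellow(D[0])); print(y)
q,f=fit([(D[0],y)],YB,[.43,-.22,0]); print('tub',q.round(4),np.degrees(q[2]),f.round(1))
print('side rim ends',proj(D[1],box([.069,.075],[-.1,.1],[.1])@Rz(q[2]).T+[q[0],q[1],0]).round(0).tolist())
E
python3 b.py
```

```text
[array([299.2, 148.2,  -8.6,  26.7]), array([309.9, 146.9,  24.2,  -9.9])]
scoop [0.6049 0.0026] -13.2 [ 0.1  1.5 -0.4  1.   1.2 -2.7  1.1 -1.6]
scoop [0.6074 0.0017] -12.4 [-0.   0.1 -0.1  1.2]
scoop [0.5994 0.0033] -15.6 [ 0.  -0.5  2.1 -1. ]
[399.         258.          10.48808848   0.        ]
tub [ 0.4459 -0.1956  0.1424] 8.15891298000898 [-4.3 -3.8 50.4 -3.7]
side rim ends [[424.0, 304.0], [273.0, 232.0], [425.0, 300.0], [275.0, 229.0]]
```

```bash
cat > c.py <<'E'
from h import *
d=cap('top'); h,s,v=hsv(d); m=(h>22)&(h<36)&(s>200)&(v>110); m[:240]=0; m[290:]=0; m[:,:330]=0
ys,xs=np.where(m); print(len(xs),xs.min(),xs.max(),ys.min(),ys.max())
for c in (358,380,412,440,466): print(c,ys[xs==c])
y=desc(m); print(y)
q,f=fit([(d,y)],YB,[.43,-.22,0]); print('tub',q.round(4),np.degrees(q[2]),f.round(1))
e=cap('side'); print('side rim ends',proj(e,box([.069,.075],[-.1,.1],[.1])@Rz(q[2]).T+[q[0],q[1],0]).round(0).tolist())
E
python3 c.py
```

```text
Traceback (most recent call last):
  File "c.py", line 3, in <module>
    ys,xs=np.where(m); print(len(xs),xs.min(),xs.max(),ys.min(),ys.max())
                                     ~~~~~~^^
ValueError: zero-size array to reduction operation minimum which has no identity
```

```bash
sed -i 's/s>200/s>150/; s/^d=.*m=/d=cap("top"); h,s,v=hsv(d); print([(h[r,410],s[r,410],v[r,410]) for r in range(254,268)]); m=/; ' c.py; python3 c.py
```

```text
[(np.int64(13), np.int64(164), np.int64(219)), (np.int64(13), np.int64(162), np.int64(222)), (np.int64(11), np.int64(164), np.int64(205)), (np.int64(17), np.int64(164), np.int64(232)), (np.int64(29), np.int64(153), np.int64(255)), (np.int64(29), np.int64(147), np.int64(255)), (np.int64(30), np.int64(148), np.int64(255)), (np.int64(30), np.int64(152), np.int64(255)), (np.int64(22), np.int64(193), np.int64(145)), (np.int64(120), np.int64(255), np.int64(5)), (np.int64(42), np.int64(182), np.int64(7)), (np.int64(111), np.int64(112), np.int64(16)), (np.int64(160), np.int64(59), np.int64(13)), (np.int64(90), np.int64(118), np.int64(13))]
172 354 468 257 263
358 [258 263]
380 [258]
412 [258 261 262]
440 [257 261]
466 [261]
[4.14941860e+02 2.59465116e+02 5.86676813e+01 5.20832510e-02]
tub [ 0.4392 -0.2222  0.084 ] 4.811905512028445 [-1.9  0.   2.8 -0.1]
side rim ends [[446.0, 328.0], [290.0, 243.0], [448.0, 324.0], [293.0, 240.0]]
```

```bash
sed -i 's/s>150/s>100/' c.py; python3 c.py | tail -8; cat >> c.py <<'E'
h,s,v=hsv(e); m2=(h>24)&(h<36)&(s>100)&(v>150); m2[:235]=0;m2[:,:285]=0;m2[:,445:]=0
y2=desc(m2); q,f=fit([(d,y),(e,y2)],YB,[.43,-.22,0.08]); print('both',m2.sum(),q.round(4),np.degrees(q[2]),f.round(1))
E
python3 c.py|tail -1
```

```text
358 [258 259 260 261 262 263]
380 [258 259 260 261 262]
412 [258 259 260 261]
440 [257 258 259 260 261]
466 [257 258 259 260 261]
[409.8909427  259.6155268   58.90697528  -0.77766059]
tub [ 0.4381 -0.2156  0.0969] 5.55333076513347 [ 0.3  0.1  2.1 -0.1]
side rim ends [[439.0, 323.0], [285.0, 241.0], [441.0, 319.0], [287.0, 239.0]]
both 406 [ 0.4344 -0.2139  0.0873] 5.004004853515102 [-3.3  2.3  1.6  0.7  2.   3.7 -8.7 -3.5]
```

```bash
cat >> h.py <<'E'
from scipy.spatial.transform import Rotation as Ro
def toolR(yaw,pitch=0):
    # tool x along frame +x, z down; pitch>0 (deg) = tipping: front down / rear up
    return Rz(np.radians(yaw))@Ro.from_euler('y',-pitch,degrees=True).as_matrix()@np.diag([1,-1,-1])
def inc(p,R,s=None):
    s=s or bot.read_state(); R0=np.array(s['tcp_rot'])
    return np.r_[R0.T@(np.array(p)-s['position'])/.3, Ro.from_matrix(R0.T@R).as_rotvec()/np.pi].round(4).tolist()
def log():
    s=bot.read_state(); print('t',round(s['time_s'],2),'j',np.round(s['joint_positions'],2).tolist(),'p',s['position'].round(4).tolist(),'z',s['tcp_rot'][:,2].round(3).tolist(),'x',s['tcp_rot'][:,0].round(3).tolist(),'F',s['force'].round(1).tolist(),'op',round(s['opening'],3),'g',round(s['grasp_force'],1))
    return s
E
python3 - <<'E'
from h import *
s=bot.read_state(); p=np.array([.666,-.011,.25]); m=(s['position']+p)/2; m[2]=.26
print(inc(m,toolR(-12.4)))
E
```

```text
[1.0135, -0.5887, -0.0881, 0.0, -0.0, 0.1974]
```

Emit:
move_arm(
  increments=[
    [1, -0.58, -0.09, 0, 0, 0.197, 1],
    [1, -0.58, -0.09, 0, 0, 0.197, 1],
    [1, -0.58, -0.09, 0, 0, 0.197, 1],
    [1, -0.58, -0.09, 0, 0, 0.197, 1],
    [1, -0.58, -0.09, 0, 0, 0.197, 1],
    [1, -0.58, -0.09, 0, 0, 0.197, 1],
    [1, -0.58, -0.09, 0, 0, 0.197, 1],
    [1, -0.58, -0.09, 0, 0, 0.197, 1],
    [1, -0.58, -0.09, 0, 0, 0.197, 1],
  ],
)

```text
time_s: 1.7
position: [0.4552, -0.2928, 0.2612]
tcp_rot: [[0.978, -0.21, 0.001], [-0.21, -0.978, 0.001], [0.001, -0.002, -1.0]]
force: [0.2, 0.7, 0.2]
opening: 0.998
grasp_force: 0.0
```

```bash
python3 - <<'E'
from h import *
log(); print(inc([.666,-.011,.25],toolR(-12.4)))
E
```

```text
t 1.7 j [-44.65, 21.85, 92.3, 0.12, 65.85, 57.45] p [0.4552, -0.2928, 0.2612] z [0.001, 0.001, -1.0] x [0.978, -0.21, 0.001] F [0.2, 0.7, 0.2] op 0.998 g 0.0
[0.4894, -1.0659, 0.0396, -0.0005, -0.0003, 0.0014]
```

Emit:
move_arm(
  increments=[
    [0.48, -1, 0.04, 0, 0, 0, 1],
    [0.48, -1, 0.04, 0, 0, 0, 1],
    [0.48, -1, 0.04, 0, 0, 0, 1],
    [0.48, -1, 0.04, 0, 0, 0, 1],
    [0.48, -1, 0.04, 0, 0, 0, 1],
    [0.48, -1, 0.04, 0, 0, 0, 1],
    [0.48, -1, 0.04, 0, 0, 0, 1],
    [0.48, -1, 0.04, 0, 0, 0, 1],
    [0.48, -1, 0.04, 0, 0, 0, 1],
    [0.48, -1, 0.04, 0, 0, 0, 1],
  ],
)

```text
time_s: 2.53
position: [0.6585, -0.0322, 0.248]
tcp_rot: [[0.978, -0.209, -0.0], [-0.209, -0.978, -0.0], [-0.0, 0.0, -1.0]]
force: [-0.7, -0.5, -0.4]
opening: 0.999
grasp_force: 0.0
```

```bash
python3 - <<'E'
from h import *
log()
d=cap('wrist','w1.png'); print(d['K'][0],np.round(d['eye'],3),np.round(d['orientation'],3).tolist())
q,f=fit([(d,desc(red(d)))],HB,[.607,.002,-.22],.012); print(q.round(4),np.degrees(q[2]),f.round(1), red(d).sum())
E
```

```text
t 2.53 j [-12.49, 32.14, 75.88, -0.02, 72.0, 89.6] p [0.6585, -0.0322, 0.248] z [-0.0, -0.0, -1.0] x [0.978, -0.209, -0.0] F [-0.7, -0.5, -0.4] op 0.999 g 0.0
[300.48016202   0.         282.10736904] [ 0.732 -0.048  0.399] [[-0.21, 0.939, 0.271], [-0.978, -0.202, -0.059], [-0.0, -0.277, 0.961]]
[ 0.6069  0.0023 -0.2165] -12.402248281125688 [-0.3 -0.2  0.   2.6] 1595
```

View pics/w1.png

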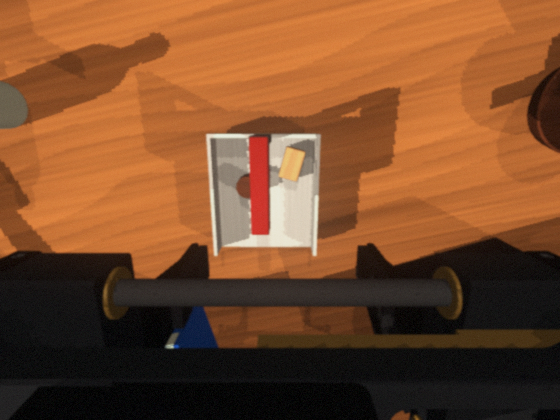

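```bash
cat >> h.py <<'E'
TUB=np.array([.437,-.215,0]); TY=5.3
def tcp(th,phi=0,o=(.069,0,.100),tub=TUB,ty=TY):
    t=np.radians(th); a=np.radians(th+phi); o=np.array(o)
    l=o+[.060*np.cos(t)-.097*np.sin(t)+.008*np.sin(a),0,.060*np.sin(t)+.097*np.cos(t)-.008*np.cos(a)]
    return tub+Rz(np.radians(ty))@l, toolR(ty,th+phi)
E
python3 - <<'E'
from h import *
s=bot.read_state()
for th in (0,57):
    p,R=tcp(th); p=p+[0,0,.06 if th==0 else 0.02]; print(p,inc(p,R,s)); s=dict(position=p,tcp_rot=R)
E
```

```text
[ 0.56544849 -0.20308419  0.249     ] [-0.1809, 0.6166, -0.0025, 0.0002, 0.0004, -0.0973]
[ 0.46392107 -0.21250261  0.21879311] [-0.3399, 0.0, 0.1007, 0.0, 0.3167, -0.0]
```

Emit:
move_arm(
  increments=[
    [-0.18, 0.617, 0, 0, 0, -0.097, 1],
    [-0.18, 0.617, 0, 0, 0, -0.097, 1],
    [-0.18, 0.617, 0, 0, 0, -0.097, 1],
    [-0.18, 0.617, 0, 0, 0, -0.097, 1],
    [-0.18, 0.617, 0, 0, 0, -0.097, 1],
    [-0.18, 0.617, 0, 0, 0, -0.097, 1],
  ],
)

```text
time_s: 3.08
position: [0.5615, -0.2104, 0.2489]
tcp_rot: [[0.997, 0.081, -0.002], [0.081, -0.997, -0.003], [-0.002, 0.002, -1.0]]
force: [-0.1, 1.0, -0.4]
opening: 0.997
grasp_force: 0.0
```

```bash
python3 -c "
from h import *
log()"
```

```text
t 3.08 j [-31.12, 27.31, 84.84, -0.2, 67.87, 54.31] p [0.5615, -0.2104, 0.2489] z [-0.002, -0.003, -1.0] x [0.997, 0.081, -0.002] F [-0.1, 1.0, -0.4] op 0.997 g 0.0
```

Emit:
move_arm(
  increments=[
    [-0.34, 0, 0.1, 0, 0.317, 0, 1],
    [-0.34, 0, 0.1, 0, 0.317, 0, 1],
    [-0.34, 0, 0.1, 0, 0.317, 0, 1],
    [-0.34, 0, 0.1, 0, 0.317, 0, 1],
    [-0.34, 0, 0.1, 0, 0.317, 0, 1],
  ],
)

```text
time_s: 3.5
position: [0.4632, -0.2102, 0.2183]
tcp_rot: [[0.889, 0.102, 0.447], [0.082, -0.995, 0.063], [0.451, -0.019, -0.892]]
force: [1.0, 0.9, 0.1]
opening: 1.003
grasp_force: 0.0
```

```bash
python3 -c "
from h import *
log()"
```

```text
t 3.5 j [-50.6, 18.0, 115.5, 38.45, 38.33, 4.86] p [0.4632, -0.2102, 0.2183] z [0.447, 0.063, -0.892] x [0.889, 0.082, 0.451] F [1.0, 0.9, 0.1] op 1.003 g 0.0
```

Emit:
move_arm(
  increments=[
    [0, 0, 0, 0, 0.12, 0, 1],
    [0, 0, 0, 0, 0.12, 0, 1],
    [0, 0, 0, 0, 0.12, 0, 1],
    [0, 0, 0, 0, 0.12, 0, 1],
    [0, 0, 0, 0, 0.12, 0, 1],
    [0, 0, 0, 0, 0.12, 0, 1],
    [0, 0, 0, 0, 0.12, 0, 1],
  ],
)

```text
time_s: 4.08
position: [0.4648, -0.2111, 0.2177]
tcp_rot: [[0.664, 0.102, 0.741], [0.052, -0.995, 0.09], [0.746, -0.022, -0.666]]
force: [-0.2, 0.5, 0.3]
opening: 1.005
grasp_force: 0.0
```

```bash
python3 -c "
from h import *
s=log(); print(inc(*tcp(57),s))"
```

```text
t 4.08 j [-62.84, 23.77, 127.67, 82.52, 44.92, -48.89] p [0.4648, -0.2111, 0.2177] z [0.741, 0.09, -0.666] x [0.664, 0.052, 0.746] F [-0.2, 0.5, 0.3] op 1.005 g 0.0
[-0.0491, 0.0058, 0.0394, -0.0066, 0.0487, -0.0036]
```

Emit:
move_arm(
  increments=[
    [-0.05, 0, 0.04, 0, 0.06, 0, 1],
    [-0.05, 0, 0.04, 0, 0.06, 0, 1],
    [-0.05, 0, 0.04, 0, 0.06, 0, 1],
    [-0.05, 0, 0.04, 0, 0.06, 0, 1],
    [-0.05, 0, 0.04, 0, 0.06, 0, 1],
    [-0.05, 0, 0.04, 0, 0.06, 0, 1],
  ],
)

```text
time_s: 4.58
position: [0.4654, -0.2104, 0.1996]
tcp_rot: [[0.513, 0.107, 0.852], [0.039, -0.994, 0.101], [0.858, -0.018, -0.514]]
force: [-0.1, -0.2, -0.5]
opening: 0.999
grasp_force: 0.0
```

```bash
python3 -c "
from h import *
s=log(); print(inc(*tcp(62),s))
print(inc(tcp(0)[0]+[0,0,.08],toolR(-12.4),s))"
```

```text
t 4.58 j [-68.38, 34.71, 133.64, 97.69, 56.79, -75.3] p [0.4654, -0.2104, 0.1996] z [0.852, 0.101, -0.514] x [0.513, 0.039, 0.858] F [-0.1, -0.2, -0.5] op 0.999 g 0.0
[-0.0311, 0.0064, -0.0208, -0.0068, 0.0163, -0.0028]
[0.3704, 0.0072, 0.1677, -0.0582, -0.3243, 0.0906]
```

```bash
python3 -c "
from h import *
p,R=tcp(0,-12,(0,0,.012),np.array([.607,.002,0]),-12.4); print(p)
print(inc(p-R[:,2]*.11,R))"
```

```text
[ 0.66397584 -0.01052695  0.10117482]
[0.4294, -0.5681, 0.677, -0.0494, -0.3903, 0.0981]
```

Emit:
move_arm(
  increments=[
    [0.43, -0.57, 0.677, -0.049, -0.39, 0.098, 1],
    [0.43, -0.57, 0.677, -0.049, -0.39, 0.098, 1],
    [0.43, -0.57, 0.677, -0.049, -0.39, 0.098, 1],
    [0.43, -0.57, 0.677, -0.049, -0.39, 0.098, 1],
    [0.43, -0.57, 0.677, -0.049, -0.39, 0.098, 1],
    [0.43, -0.57, 0.677, -0.049, -0.39, 0.098, 1],
    [0.43, -0.57, 0.677, -0.049, -0.39, 0.098, 1],
    [0.43, -0.57, 0.677, -0.049, -0.39, 0.098, 1],
    [0.43, -0.57, 0.677, -0.049, -0.39, 0.098, 1],
    [0.43, -0.57, 0.677, -0.049, -0.39, 0.098, 1],
  ],
)

```text
time_s: 5.42
position: [0.5917, -0.0804, 0.1955]
tcp_rot: [[0.889, 0.03, 0.457], [-0.041, -0.989, 0.145], [0.456, -0.148, -0.877]]
force: [0.2, -0.0, -0.1]
opening: 0.994
grasp_force: 0.0
```

```bash
python3 -c "
from h import *
log()
p,R=tcp(0,-12,(0,0,.012),np.array([.607,.002,0]),-12.4)
print(inc(p-R[:,2]*.06,R))"
```

```text
t 5.42 j [-28.64, 25.44, 107.74, 40.01, 32.6, 30.18] p [0.5917, -0.0804, 0.1955] z [0.457, 0.145, -0.877] x [0.889, -0.041, 0.456] F [0.2, -0.0, -0.1] op 0.994 g 0.0
[0.1868, -0.1956, 0.2655, -0.0581, -0.212, 0.0727]
```

Emit:
move_arm(
  increments=[
    [0.187, -0.196, 0.22, -0.058, -0.212, 0.073, 1],
    [0.187, -0.196, 0.22, -0.058, -0.212, 0.073, 1],
    [0.187, -0.196, 0.22, -0.058, -0.212, 0.073, 1],
    [0.187, -0.196, 0.22, -0.058, -0.212, 0.073, 1],
    [0.187, -0.196, 0.22, -0.058, -0.212, 0.073, 1],
    [0.187, -0.196, 0.22, -0.058, -0.212, 0.073, 1],
    [0.187, -0.196, 0.22, -0.058, -0.212, 0.073, 1],
    [0.187, -0.196, 0.22, -0.058, -0.212, 0.073, 1],
  ],
)

```text
time_s: 6.08
position: [0.6721, -0.0147, 0.1724]
tcp_rot: [[0.956, -0.216, -0.201], [-0.211, -0.976, 0.043], [-0.206, 0.001, -0.979]]
force: [0.2, 0.3, -0.3]
opening: 1.001
grasp_force: 0.0
```

```bash
python3 -c "
from h import *
log()
p,R=tcp(0,-12,(0,0,.012),np.array([.607,.002,0]),-12.4)
print(inc(p-R[:,2]*.06,R),inc(p,R))"
```

```text
t 6.08 j [-10.88, 42.63, 68.26, 0.27, 81.0, 91.51] p [0.6721, -0.0147, 0.1724] z [-0.201, 0.043, -0.979] x [0.956, -0.211, -0.206] F [0.2, 0.3, -0.3] op 1.001 g 0.0
[0.0204, -0.0079, 0.0385, 0.0003, -0.0006, -0.0003] [0.02, -0.0081, 0.2385, 0.0003, -0.0006, -0.0003]
```

Emit:
move_arm(
  increments=[
    [0.02, -0.008, 0.05, 0, 0, 0, 1],
    [0.02, -0.008, 0.1, 0, 0, 0, 1],
    [0.02, -0.008, 0.16, 0, 0, 0, 1],
    [0.02, -0.008, 0.22, 0, 0, 0, 1],
    [0.02, -0.008, 0.238, 0, 0, 0, 1],
    [0.02, -0.008, 0.238, 0, 0, 0, 1],
    [0.02, -0.008, 0.238, 0, 0, 0, 1],
  ],
)

```text
time_s: 6.67
position: [0.6611, -0.0116, 0.0993]
tcp_rot: [[0.955, -0.216, -0.202], [-0.21, -0.976, 0.047], [-0.208, -0.003, -0.978]]
force: [-0.2, 0.1, 0.2]
opening: 1.002
grasp_force: 0.0
```

```bash
python3 -c "
from h import *
log()
p,R=tcp(0,-12,(0,0,.012),np.array([.607,.002,0]),-12.4)
print(inc(p,R))
d=cap('wrist','w2.png')"
```

```text
t 6.67 j [-10.88, 46.55, 72.77, 0.51, 72.67, 91.35] p [0.6611, -0.0116, 0.0993] z [-0.202, 0.047, -0.978] x [0.955, -0.21, -0.208] F [-0.2, 0.1, 0.2] op 1.002 g 0.0
[0.0071, -0.0054, -0.0079, -0.0009, -0.0001, -0.0001]
```

View pics/w2.png

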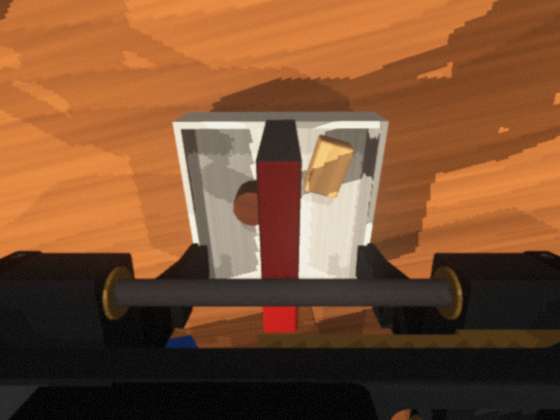

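The wrist view shows the handle, columns 258-300, centred between the open fingers at 200 and 360. Both offcuts are in the scoop. Now I close the gripper.

Emit:
move_arm(
  increments=[
    [0.007, -0.003, -0.007, 0, 0, 0, 0.5],
    [0.007, -0.003, -0.007, 0, 0, 0, 0],
    [0.007, -0.003, -0.007, 0, 0, 0, 0],
    [0.007, -0.003, -0.007, 0, 0, 0, 0],
    [0.007, -0.003, -0.007, 0, 0, 0, 0],
    [0.007, -0.003, -0.007, 0, 0, 0, 0],
    [0.007, -0.003, -0.007, 0, 0, 0, 0],
    [0.007, -0.003, -0.007, 0, 0, 0, 0],
    [0.007, -0.003, -0.007, 0, 0, 0, 0],
    [0.007, -0.003, -0.007, 0, 0, 0, 0],
  ],
)

```text
time_s: 7.55
position: [0.6638, -0.0114, 0.1003]
tcp_rot: [[0.955, -0.216, -0.204], [-0.21, -0.976, 0.048], [-0.209, -0.003, -0.978]]
force: [-0.6, -0.7, -1.3]
opening: 0.327
grasp_force: 0.0
```

```bash
python3 -c "
from h import *
log()
print(inc(bot.read_state()['position']+[0,0,.14],toolR(-12.4,-12)))"
```

```text
t 7.55 j [-10.83, 46.7, 72.22, 0.52, 73.14, 91.4] p [0.6638, -0.0114, 0.1003] z [-0.204, 0.048, -0.978] x [0.955, -0.21, -0.209] F [-0.6, -0.7, -1.3] op 0.327 g 0.0
[-0.0976, -0.0014, -0.4563, -0.001, 0.0004, -0.0001]
```

Emit:
move_arm(
  increments=[
    [0, 0, 0, 0, 0, 0, 0],
    [0, 0, 0, 0, 0, 0, 0],
    [0, 0, 0, 0, 0, 0, 0],
    [0, 0, 0, 0, 0, 0, 0],
    [0, 0, 0, 0, 0, 0, 0],
    [0, 0, 0, 0, 0, 0, 0],
  ],
)

```text
time_s: 8.05
position: [0.6638, -0.0111, 0.1002]
tcp_rot: [[0.955, -0.216, -0.203], [-0.21, -0.976, 0.048], [-0.209, -0.003, -0.978]]
force: [0.8, 1.8, -0.8]
opening: 0.203
grasp_force: 30.0
```

```bash
python3 -c "
from h import *
log()"
```

```text
t 8.05 j [-10.82, 46.7, 72.22, 0.55, 73.14, 91.4] p [0.6638, -0.0111, 0.1002] z [-0.203, 0.048, -0.978] x [0.955, -0.21, -0.209] F [0.8, 1.8, -0.8] op 0.203 g 30.0
```

Emit:
move_arm(
  increments=[
    [-0.005, 0, -0.02, 0, 0, 0, 0],
    [-0.015, 0, -0.07, 0, 0, 0, 0],
    [-0.026, 0, -0.12, 0, 0, 0, 0],
    [-0.038, 0, -0.18, 0, 0, 0, 0],
    [-0.051, 0, -0.24, 0, 0, 0, 0],
    [-0.064, 0, -0.3, 0, 0, 0, 0],
    [-0.077, 0, -0.36, 0, 0, 0, 0],
    [-0.088, 0, -0.41, 0, 0, 0, 0],
    [-0.096, 0, -0.445, 0, 0, 0, 0],
    [-0.098, 0, -0.456, 0, 0, 0, 0],
  ],
)

```text
time_s: 8.88
position: [0.664, -0.0121, 0.2421]
tcp_rot: [[0.956, -0.216, -0.201], [-0.211, -0.976, 0.047], [-0.206, -0.003, -0.978]]
force: [0.9, 1.0, -3.2]
opening: 0.207
grasp_force: 30.0
```

```bash
python3 -c "
from h import *
s=log()
d=cap('side','s2.png')
p,R=tcp(0,-12,(.069,0,.130)); print(p,inc(p,R))
p,R=tcp(0,-12,(.119,0,.150)); print(p,inc(p,R))"
```

```text
t 8.88 j [-10.88, 38.15, 66.01, 0.47, 87.75, 91.5] p [0.664, -0.0121, 0.2421] z [-0.201, 0.047, -0.978] x [0.956, -0.211, -0.206] F [0.9, 1.0, -3.2] op 0.207 g 30.0
[ 0.5637923  -0.20323783  0.21917482] [-0.1692, 0.6945, 0.1105, -0.0213, -0.0005, -0.0963]
[ 0.61357854 -0.1986193   0.23917482] [-0.0276, 0.6435, 0.0126, -0.0213, -0.0005, -0.0963]
```

View pics/s2.png

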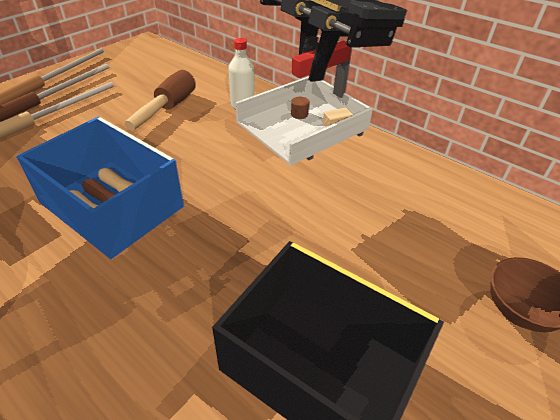

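Scoop is level in the grip, with both offcuts inside near (300,107) and (338,117). Next I carry it over the rim.

Emit:
move_arm(
  increments=[
    [-0.01, 0.04, 0.004, -0.001, 0, -0.006, 0],
    [-0.03, 0.11, 0.012, -0.003, 0, -0.016, 0],
    [-0.05, 0.2, 0.022, -0.006, 0, -0.028, 0],
    [-0.073, 0.3, 0.033, -0.009, 0, -0.042, 0],
    [-0.097, 0.4, 0.045, -0.012, 0, -0.056, 0],
    [-0.12, 0.5, 0.056, -0.015, 0, -0.07, 0],
    [-0.143, 0.59, 0.066, -0.018, 0, -0.083, 0],
    [-0.16, 0.655, 0.074, -0.02, 0, -0.091, 0],
    [-0.168, 0.685, 0.078, -0.021, 0, -0.096, 0],
    [-0.17, 0.692, 0.078, -0.021, 0, -0.096, 0],
  ],
)

```text
time_s: 9.77
position: [0.5632, -0.2041, 0.2258]
tcp_rot: [[0.973, 0.089, -0.211], [0.087, -0.996, -0.016], [-0.212, -0.003, -0.977]]
force: [0.9, 1.5, -4.2]
opening: 0.203
grasp_force: 30.0
```

```bash
cat > m.py <<'E'
from h import *
import sys
s=log()
d=cap('top',sys.argv[1]); e=cap('side',sys.argv[2])
# expected scoop pose from tool
R=np.array(s['tcp_rot']); Rs=R@toolR(0,-12).T
O=s['position']-R[:,2]*.008-Rs@[.06,0,.097]
print('scoop exp',O.round(4),'in tub',((O-TUB)@Rz(np.radians(TY))).round(4),'zaxis',Rs[:,2].round(3),'yaw',np.degrees(np.arctan2(Rs[1,0],Rs[0,0])).round(1))
pts={'floorL':(-.025,.065,.0),'floorR':(-.025,-.065,.0),'rearL':(.125,.065,.03),'rearR':(.125,-.065,.03)}
for k,v in pts.items():
    P=O+Rs@np.array(v); print(k,proj(d,P).round(0)[0],proj(e,P).round(0)[0])
E
python3 m.py t3.png s3.png
python3 -c "
import cv2,numpy as np
a=cv2.imread('pics/t3.png')[120:360,270:530];b=cv2.imread('pics/s3.png')[90:330,240:500]
cv2.imwrite('pics/c3.png',cv2.resize(np.hstack([a,b]),(800,370),interpolation=2))"
```

```text
t 9.77 j [-27.42, 33.56, 78.1, -6.53, 78.86, 59.33] p [0.5632, -0.2041, 0.2258] z [-0.211, -0.016, -0.977] x [0.973, 0.087, -0.212] F [0.9, 1.5, -4.2] op 0.203 g 30.0
scoop exp [ 0.5047 -0.2091  0.1369] in tub [ 0.068  -0.0004  0.1369] zaxis [ 0.004 -0.002  1.   ] yaw 5.1
floorL [374. 277.] [298. 248.]
floorR [457. 276.] [406. 306.]
rearL [373. 179.] [362. 162.]
rearR [456. 178.] [462. 203.]
```

View pics/c3.png

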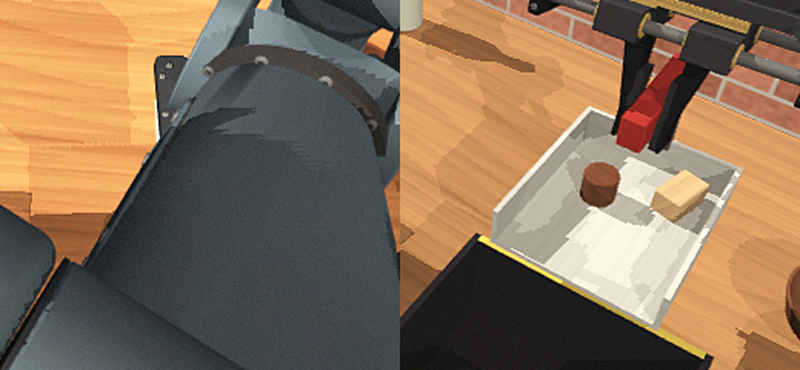

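```bash
cat > n.py <<'E'
from h import *
e=cap('side'); h,s,v=hsv(e); s0=bot.read_state()
Y=(h>22)&(h<36)&(s>90)&(v>120)
R=np.array(s0['tcp_rot']); Rs=R@toolR(0,-12).T; O=s0['position']-R[:,2]*.008-Rs@[.06,0,.097]
def row(A,B,c):
    a,b=proj(e,np.array([A,B])); return a[1]+(b[1]-a[1])*(c-a[0])/(b[0]-a[0])
T=lambda x,y,z: TUB+Rz(np.radians(TY))@[x,y,z]
for c in (305,320,335,350,365,380,395,402,412,425,432):
    r0=int(row(T(.069,.1,.1),T(.069,-.1,.1),c)); seg=slice(r0-12,r0+12)
    ys=np.where(Y[seg,c])[0]+r0-12
    print(c,'yellow',ys.min() if len(ys) else None,ys.max() if len(ys) else None,'pred inner %.1f outer %.1f edge %.1f'%(row(T(.069,.1,.1),T(.069,-.1,.1),c),row(T(.075,.1,.1),T(.075,-.1,.1),c),row(O+Rs@[-.025,.065,0],O+Rs@[-.025,-.065,0],c)),list(v[r0-8:r0+8,c]))
E
python3 n.py
```

```text
305 yellow 250 253 pred inner 252.8 outer 248.5 edge 249.0 [np.int64(173), np.int64(172), np.int64(170), np.int64(205), np.int64(159), np.int64(187), np.int64(255), np.int64(255), np.int64(255), np.int64(218), np.int64(22), np.int64(25), np.int64(25), np.int64(33), np.int64(31), np.int64(32)]
320 yellow 258 260 pred inner 260.9 outer 256.4 edge 257.0 [np.int64(171), np.int64(169), np.int64(169), np.int64(207), np.int64(162), np.int64(191), np.int64(255), np.int64(255), np.int64(255), np.int64(157), np.int64(17), np.int64(27), np.int64(28), np.int64(30), np.int64(29), np.int64(29)]
335 yellow 266 268 pred inner 268.9 outer 264.4 edge 265.0 [np.int64(248), np.int64(243), np.int64(245), np.int64(194), np.int64(155), np.int64(186), np.int64(255), np.int64(255), np.int64(255), np.int64(166), np.int64(21), np.int64(30), np.int64(30), np.int64(28), np.int64(28), np.int64(25)]
350 yellow 274 276 pred inner 276.9 outer 272.3 edge 273.1 [np.int64(236), np.int64(241), np.int64(240), np.int64(193), np.int64(159), np.int64(168), np.int64(187), np.int64(191), np.int64(200), np.int64(100), np.int64
[... 1425 characters left out ...]
), np.int64(104), np.int64(26), np.int64(30), np.int64(28), np.int64(29), np.int64(31), np.int64(29), np.int64(29)]
425 yellow 312 316 pred inner 317.1 outer 312.1 edge 313.2 [np.int64(206), np.int64(203), np.int64(208), np.int64(210), np.int64(211), np.int64(213), np.int64(220), np.int64(224), np.int64(26), np.int64(27), np.int64(27), np.int64(31), np.int64(32), np.int64(28), np.int64(25), np.int64(28)]
432 yellow 316 319 pred inner 320.8 outer 315.8 edge 317.0 [np.int64(210), np.int64(208), np.int64(205), np.int64(209), np.int64(211), np.int64(211), np.int64(214), np.int64(225), np.int64(163), np.int64(23), np.int64(28), np.int64(25), np.int64(25), np.int64(21), np.int64(24), np.int64(22)]
```

The scoop edge and the yellow strip match their predictions to about 1 px, so it is over the rim and square. Lowering now.

Emit:
move_arm(
  increments=[
    [0.008, 0, 0.02, 0, 0, 0, 0],
    [0.015, 0, 0.05, 0, 0, 0, 0],
    [0.022, 0, 0.08, 0, 0, 0, 0],
    [0.026, 0, 0.098, 0, 0, 0, 0],
    [0.029, 0, 0.109, 0, 0, 0, 0],
    [0.029, 0, 0.109, 0, 0, 0, 0],
    [0.029, 0, 0.112, 0, 0, 0, 0],
    [0.029, 0, 0.112, 0, 0, 0, 0],
  ],
)

```text
time_s: 10.58
position: [0.567, -0.2025, 0.1928]
tcp_rot: [[0.974, 0.091, -0.207], [0.089, -0.996, -0.018], [-0.208, -0.001, -0.978]]
force: [-0.4, 0.6, -4.7]
opening: 0.202
grasp_force: 30.0
```

```bash
python3 m.py t4.png s4.png
```

```text
t 10.58 j [-27.14, 35.74, 79.56, -6.57, 75.0, 59.89] p [0.567, -0.2025, 0.1928] z [-0.207, -0.018, -0.978] x [0.974, 0.089, -0.208] F [-0.4, 0.6, -4.7] op 0.202 g 30.0
scoop exp [ 0.5089 -0.2077  0.1037] in tub [0.0722 0.0006 0.1037] zaxis [ 0.    -0.001  1.   ] yaw 5.2
floorL [370. 276.] [298. 263.]
floorR [450. 275.] [400. 320.]
rearL [369. 182.] [359. 179.]
rearR [448. 181.] [453. 219.]
```

Emit:
move_arm(
  increments=[
    [0, 0, 0.004, 0, 0, 0, 0],
    [-0.002, 0, 0.008, 0, 0, 0, 0],
    [-0.002, 0, 0.012, 0, 0, 0, 0],
    [-0.002, 0, 0.014, 0, 0, 0, 0],
    [-0.002, 0, 0.016, 0, 0, 0, 0],
    [-0.002, 0, 0.016, 0, 0, 0, 0],
    [-0.002, 0, 0.016, 0, 0, 0, 0],
  ],
)

```text
time_s: 11.27
position: [0.5652, -0.2026, 0.1882]
tcp_rot: [[0.974, 0.091, -0.208], [0.089, -0.996, -0.018], [-0.208, -0.001, -0.978]]
force: [0.2, 0.4, -4.8]
opening: 0.202
grasp_force: 30.0
```

```bash
python3 m.py t5.png s5.png|head -2
```

```text
t 11.27 j [-27.22, 35.94, 80.04, -6.61, 74.36, 59.9] p [0.5652, -0.2026, 0.1882] z [-0.208, -0.018, -0.978] x [0.974, 0.089, -0.208] F [0.2, 0.4, -4.8] op 0.202 g 30.0
scoop exp [ 0.507  -0.2078  0.099 ] in tub [0.0704 0.0007 0.099 ] zaxis [ 0.001 -0.001  1.   ] yaw 5.2
```

Emit:
move_arm(
  increments=[
    [0, 0, 0.003, 0, 0, 0, 0],
    [0.001, 0, 0.005, 0, 0, 0, 0],
    [0.001, 0, 0.007, 0, 0, 0, 0],
    [0.002, 0, 0.009, 0, 0, 0, 0],
    [0.002, 0, 0.009, 0, 0, 0, 0],
    [0.002, 0, 0.009, 0, 0, 0, 0],
  ],
)

```text
time_s: 11.87
position: [0.5669, -0.2025, 0.187]
tcp_rot: [[0.975, 0.091, -0.203], [0.089, -0.996, -0.019], [-0.204, -0.0, -0.979]]
force: [2.9, 2.5, 4.9]
opening: 0.207
grasp_force: 30.0
```

```bash
python3 m.py t6.png s6.png|head -2
```

```text
t 11.87 j [-27.18, 36.02, 80.03, -6.54, 74.05, 59.93] p [0.5669, -0.2025, 0.187] z [-0.203, -0.019, -0.979] x [0.975, 0.089, -0.204] F [2.9, 2.5, 4.9] op 0.207 g 30.0
scoop exp [ 0.5091 -0.2078  0.0976] in tub [0.0725 0.0005 0.0976] zaxis [-0.004 -0.     1.   ] yaw 5.2
```

```bash
cat > arc.py <<'E'
from h import *
import sys
def rows(ths,C=(.069,0,.098),lift=0,s=None):
    s=s or bot.read_state(); R=np.array(s['tcp_rot']); W=TUB+Rz(np.radians(TY))@C
    ax=-Rz(np.radians(TY))[:,1]
    for t in ths:
        r=Ro.from_rotvec(ax*np.radians(t)); M=r.as_matrix()
        print(t,inc(W+M@(s['position']-W)+[0,0,lift],M@R,s))
if __name__=='__main__': rows([float(x) for x in sys.argv[1].split(',')],lift=float(sys.argv[2]) if len(sys.argv)>2 else 0)
E
python3 arc.py 1.5,4,7,10.5,14,17.5,21,24.5,28,31 0.001
```

```text
1.5 [-0.0094, 0.0, -0.0068, 0.0, 0.0083, -0.0]
4.0 [-0.0242, 0.0, -0.0122, 0.0, 0.0222, -0.0]
7.0 [-0.0422, 0.0, -0.0179, 0.0, 0.0389, -0.0]
10.5 [-0.0636, 0.0, -0.0232, 0.0, 0.0583, -0.0]
14.0 [-0.0853, 0.0001, -0.0273, 0.0001, 0.0778, -0.0]
17.5 [-0.1071, 0.0001, -0.03, 0.0001, 0.0972, -0.0]
21.0 [-0.1291, 0.0001, -0.0314, 0.0001, 0.1167, -0.0]
24.5 [-0.1511, 0.0001, -0.0314, 0.0001, 0.1361, -0.0]
28.0 [-0.1731, 0.0001, -0.0301, 0.0001, 0.1556, -0.0]
31.0 [-0.1919, 0.0002, -0.0279, 0.0001, 0.1722, -0.0]
```

Emit:
move_arm(
  increments=[
    [-0.009, 0, -0.007, 0, 0.0083, 0, 0],
    [-0.024, 0, -0.012, 0, 0.022, 0, 0],
    [-0.042, 0, -0.018, 0, 0.039, 0, 0],
    [-0.064, 0, -0.023, 0, 0.058, 0, 0],
    [-0.085, 0, -0.027, 0, 0.078, 0, 0],
    [-0.107, 0, -0.03, 0, 0.097, 0, 0],
    [-0.129, 0, -0.0315, 0, 0.117, 0, 0],
    [-0.151, 0, -0.0315, 0, 0.136, 0, 0],
    [-0.173, 0, -0.03, 0, 0.156, 0, 0],
    [-0.192, 0, -0.028, 0, 0.172, 0, 0],
  ],
)

```text
time_s: 12.8
position: [0.5086, -0.2068, 0.2048]
tcp_rot: [[0.942, 0.092, 0.322], [0.087, -0.996, 0.032], [0.323, -0.002, -0.946]]
force: [-0.8, -0.1, -4.7]
opening: 0.205
grasp_force: 30.0
```

```bash
python3 m.py t7.png s7.png|head -2; python3 arc.py 1.5,3,6,9,12,15,18,21,24,27
```

```text
t 12.8 j [-41.34, 22.12, 106.96, 21.66, 39.86, 28.01] p [0.5086, -0.2068, 0.2048] z [0.322, 0.032, -0.946] x [0.942, 0.087, 0.323] F [-0.8, -0.1, -4.7] op 0.205 g 30.0
scoop exp [ 0.5043 -0.207   0.0983] in tub [0.0678 0.0018 0.0983] zaxis [-0.511 -0.049  0.858] yaw 5.2
1.5 [-0.0088, 0.0, -0.003, 0.0, 0.0083, -0.0]
3.0 [-0.0176, 0.0, -0.0057, 0.0001, 0.0167, -0.0001]
6.0 [-0.0355, 0.0001, -0.0105, 0.0001, 0.0333, -0.0001]
9.0 [-0.0536, 0.0002, -0.0143, 0.0002, 0.05, -0.0002]
12.0 [-0.0719, 0.0002, -0.0172, 0.0003, 0.0667, -0.0003]
15.0 [-0.0903, 0.0003, -0.0192, 0.0003, 0.0833, -0.0004]
18.0 [-0.1088, 0.0004, -0.0201, 0.0004, 0.1, -0.0004]
21.0 [-0.1273, 0.0004, -0.0201, 0.0005, 0.1167, -0.0005]
24.0 [-0.1458, 0.0005, -0.0191, 0.0005, 0.1333, -0.0006]
27.0 [-0.1642, 0.0006, -0.0172, 0.0006, 0.15, -0.0006]
```

Emit:
move_arm(
  increments=[
    [-0.01, 0, 0, 0, 0.0083, 0, 0],
    [-0.019, 0, -0.002, 0, 0.0167, 0, 0],
    [-0.037, 0, -0.006, 0, 0.033, 0, 0],
    [-0.055, 0, -0.01, 0, 0.05, 0, 0],
    [-0.073, 0, -0.013, 0, 0.067, 0, 0],
    [-0.091, 0, -0.015, 0, 0.083, 0, 0],
    [-0.11, 0, -0.016, 0, 0.1, 0, 0],
    [-0.128, 0, -0.016, 0, 0.117, 0, 0],
    [-0.147, 0, -0.015, 0, 0.133, 0, 0],
    [-0.165, 0, -0.013, 0, 0.15, 0, 0],
  ],
)

```text
time_s: 13.73
position: [0.4636, -0.2136, 0.1939]
tcp_rot: [[0.691, 0.092, 0.717], [0.066, -0.996, 0.064], [0.72, 0.003, -0.694]]
force: [-0.6, 0.7, -2.7]
opening: 0.206
grasp_force: 30.1
```

```bash
python3 m.py t8.png s8.png|head -2; python3 arc.py 2,4,6
```

```text
t 13.73 j [-61.51, 26.34, 128.42, 86.78, 41.45, -54.03] p [0.4636, -0.2136, 0.1939] z [0.717, 0.064, -0.694] x [0.691, 0.066, 0.72] F [-0.6, 0.7, -2.7] op 0.206 g 30.1
scoop exp [ 0.5083 -0.2098  0.0972] in tub [ 0.0715 -0.0014  0.0972] zaxis [-0.845 -0.076  0.529] yaw 5.6
2.0 [-0.0113, 0.0001, -0.004, 0.0001, 0.0111, -0.0]
4.0 [-0.0228, 0.0001, -0.0076, 0.0001, 0.0222, -0.0]
6.0 [-0.0344, 0.0002, -0.0108, 0.0002, 0.0333, -0.0]
```

View pics/s8.png

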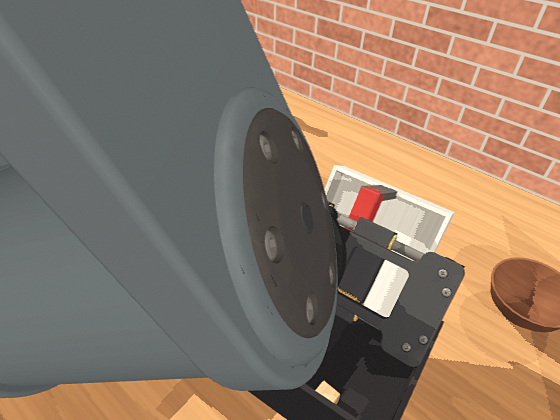

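The side view at 58° tilt shows the pale block lying in the black tub at (326,390). The scoop interior near (390,215) looks empty. I'll tip a little further, hold, and check with the wrist camera.

Emit:
move_arm(
  increments=[
    [-0.011, 0, -0.004, 0, 0.011, 0, 0],
    [-0.023, 0, -0.0076, 0, 0.022, 0, 0],
    [-0.023, 0, -0.0076, 0, 0.022, 0, 0],
    [-0.023, 0, -0.0076, 0, 0.022, 0, 0],
    [-0.023, 0, -0.0076, 0, 0.022, 0, 0],
    [-0.023, 0, -0.0076, 0, 0.022, 0, 0],
  ],
)

```text
time_s: 14.33
position: [0.4572, -0.2126, 0.1901]
tcp_rot: [[0.642, 0.093, 0.761], [0.06, -0.996, 0.071], [0.764, 0.0, -0.645]]
force: [0.4, -1.1, -3.8]
opening: 0.201
grasp_force: 30.0
```

```bash
python3 m.py t9.png s9.png|head -2; python3 -c "
from h import *
for c in ['wrist','top','side']:
    cap(c,'z_'+c+'.png'); print(c,[(t,x['conf'],x['location']) for t in ['offcut_block','offcut_stub'] for x in nets.find_in(c,t)])"
python3 arc.py=-0 2>/dev/null; python3 arc.py " -2,-5,-8.5,-12,-15.5,-19,-22.5,-26,-29.5,-32.5"
```

```text
t 14.33 j [-64.72, 29.24, 131.23, 92.43, 45.98, -64.11] p [0.4572, -0.2126, 0.1901] z [0.761, 0.071, -0.645] x [0.642, 0.06, 0.764] F [0.4, -1.1, -3.8] op 0.201 g 30.0
scoop exp [ 0.5081 -0.2079  0.0966] in tub [0.0714 0.0005 0.0966] zaxis [-0.878 -0.082  0.472] yaw 5.3
wrist []
top [('offcut_stub', 0.39, [395.0, 321.7])]
side [('offcut_block', 0.75, [332.2, 393.6])]
-2.0 [0.0112, -0.0, 0.0047, -0.0, -0.0111, -0.0]
-5.0 [0.0277, -0.0001, 0.0124, -0.0001, -0.0278, -0.0]
-8.5 [0.0463, -0.0001, 0.0225, -0.0001, -0.0472, -0.0]
-12.0 [0.0644, -0.0001, 0.0337, -0.0001, -0.0667, -0.0]
-15.5 [0.0817, -0.0002, 0.046, -0.0002, -0.0861, -0.0]
-19.0 [0.0982, -0.0002, 0.0594, -0.0002, -0.1056, -0.0]
-22.5 [0.1138, -0.0002, 0.0737, -0.0002, -0.125, -0.0]
-26.0 [0.1286, -0.0002, 0.0889, -0.0003, -0.1444, -0.0]
-29.5 [0.1424, -0.0003, 0.1051, -0.0003, -0.1639, -0.0]
-32.5 [0.1535, -0.0003, 0.1195, -0.0003, -0.1806, -0.0]
```

View pics/z_wrist.png

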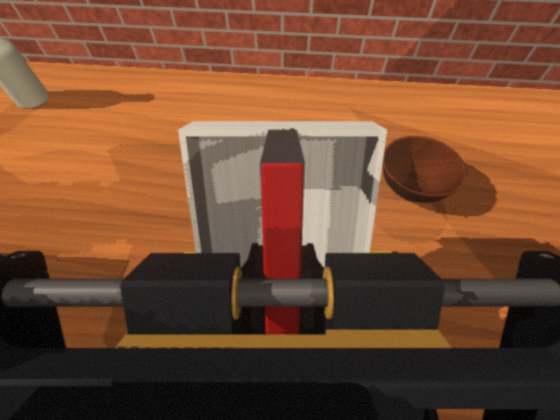

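The wrist view shows the scoop floor empty between columns 190-380, and the top camera finds the stub in the tub at (395,322). Returning to level on the rim.

Emit:
move_arm(
  increments=[
    [0.011, 0, 0.0047, 0, -0.011, 0, 0],
    [0.028, 0, 0.0124, 0, -0.028, 0, 0],
    [0.046, 0, 0.0225, 0, -0.047, 0, 0],
    [0.064, 0, 0.0337, 0, -0.067, 0, 0],
    [0.082, 0, 0.046, 0, -0.086, 0, 0],
    [0.098, 0, 0.059, 0, -0.106, 0, 0],
    [0.114, 0, 0.0735, 0, -0.125, 0, 0],
    [0.1285, 0, 0.089, 0, -0.144, 0, 0],
    [0.1425, 0, 0.105, 0, -0.164, 0, 0],
    [0.1535, 0, 0.1195, 0, -0.1806, 0, 0],
  ],
)

```text
time_s: 15.72
position: [0.5123, -0.2058, 0.202]
tcp_rot: [[0.952, 0.091, 0.291], [0.086, -0.996, 0.031], [0.293, -0.005, -0.956]]
force: [1.1, 1.2, -4.1]
opening: 0.205
grasp_force: 30.0
```

```bash
python3 m.py t10.png s10.png|head -2; python3 arc.py " -2,-5,-8.5,-12,-15.5,-19,-22.5,-25.5,-28" 0.001
```

```text
t 15.72 j [-40.19, 22.84, 105.52, 18.74, 41.23, 31.6] p [0.5123, -0.2058, 0.202] z [0.291, 0.031, -0.956] x [0.952, 0.086, 0.293] F [1.1, 1.2, -4.1] op 0.205 g 30.0
scoop exp [ 0.5046 -0.206   0.0957] in tub [0.0681 0.0027 0.0957] zaxis [-0.483 -0.048  0.874] yaw 5.1
-2.0 [0.0122, 0.0, 0.0018, 0.0, -0.0111, 0.0]
-5.0 [0.0287, 0.0001, 0.01, 0.0001, -0.0278, 0.0]
-8.5 [0.0473, 0.0001, 0.0206, 0.0001, -0.0472, 0.0001]
-12.0 [0.0653, 0.0002, 0.0323, 0.0001, -0.0667, 0.0001]
-15.5 [0.0825, 0.0002, 0.0451, 0.0002, -0.0861, 0.0001]
-19.0 [0.0989, 0.0003, 0.0589, 0.0002, -0.1056, 0.0002]
-22.5 [0.1144, 0.0004, 0.0737, 0.0003, -0.125, 0.0002]
-25.5 [0.127, 0.0004, 0.0871, 0.0003, -0.1417, 0.0002]
-28.0 [0.1369, 0.0004, 0.0988, 0.0003, -0.1556, 0.0002]
```

Emit:
move_arm(
  increments=[
    [0.012, 0, 0, 0, -0.011, 0, 0],
    [0.029, 0, 0.007, 0, -0.028, 0, 0],
    [0.047, 0, 0.0175, 0, -0.047, 0, 0],
    [0.065, 0, 0.029, 0, -0.067, 0, 0],
    [0.0825, 0, 0.042, 0, -0.086, 0, 0],
    [0.099, 0, 0.056, 0, -0.106, 0, 0],
    [0.114, 0, 0.071, 0, -0.125, 0, 0],
    [0.127, 0, 0.084, 0, -0.142, 0, 0],
    [0.137, 0, 0.096, 0, -0.156, 0, 0],
    [0.137, 0, 0.096, 0, -0.156, 0, 0],
  ],
)

```text
time_s: 16.65
position: [0.5621, -0.2014, 0.186]
tcp_rot: [[0.978, 0.092, -0.185], [0.092, -0.996, -0.011], [-0.186, -0.007, -0.983]]
force: [2.1, 1.8, 3.8]
opening: 0.198
grasp_force: 30.0
```

```bash
python3 m.py t11.png s11.png; python3 -c "
from h import *
s=bot.read_state(); print(inc(s['position']+[0,0,.06],toolR(TY,-12)), inc(s['position']+[.10,.20,.06],toolR(TY,-12)))
cap('side');print([(t,x['conf'],x['location'],ray(viewer.capture('side'),x['location'],.01).round(3)) for t in ['offcut_block','offcut_stub'] for x in nets.find_in('side',t)])"
```

```text
t 16.65 j [-27.69, 35.34, 81.48, -5.76, 72.47, 59.17] p [0.5621, -0.2014, 0.186] z [-0.185, -0.011, -0.983] x [0.978, 0.092, -0.186] F [2.1, 1.8, 3.8] op 0.198 g 30.0
scoop exp [ 0.506  -0.206   0.0955] in tub [0.0696 0.0026 0.0955] zaxis [-0.022 -0.009  1.   ] yaw 5.3
floorL [368. 278.] [295. 268.]
floorR [447. 277.] [395. 325.]
rearL [367. 185.] [356. 183.]
rearR [446. 184.] [450. 224.]
[-0.0368, -0.0011, -0.1966, -0.0017, -0.0078, 0.0] [0.35, -0.6345, -0.2655, -0.0017, -0.0078, 0.0]
[('offcut_block', 0.75, [329.1, 393.0], array([ 0.415, -0.248,  0.01 ])), ('offcut_stub', 0.57, [293.9, 363.2], array([ 0.416, -0.195,  0.01 ]))]
```

View pics/s11.png

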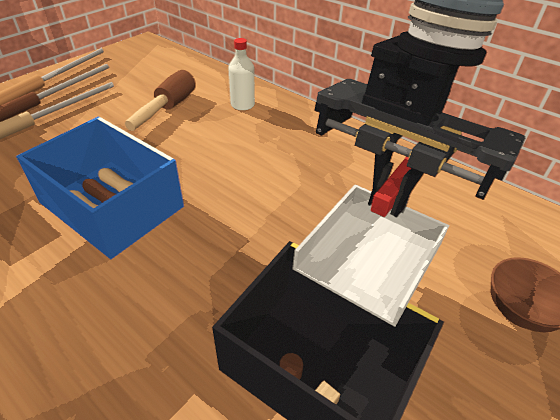

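The side view shows both offcuts in the black tub, stub at (291,363) and block at (328,392). The empty scoop is hooked level on the rim. Lifting off.

Emit:
move_arm(
  increments=[
    [-0.006, 0, -0.03, 0, -0.002, 0, 0],
    [-0.015, 0, -0.08, 0, -0.004, 0, 0],
    [-0.026, 0, -0.14, 0, -0.007, 0, 0],
    [-0.037, 0, -0.197, 0, -0.008, 0, 0],
    [-0.05, -0.06, -0.2, 0, -0.008, 0, 0],
    [0.02, -0.14, -0.21, 0, -0.008, 0, 0],
    [0.1, -0.26, -0.22, 0, -0.008, 0, 0],
    [0.19, -0.38, -0.24, 0, -0.008, 0, 0],
    [0.27, -0.5, -0.255, 0, -0.008, 0, 0],
    [0.35, -0.61, -0.265, 0, -0.008, 0, 0],
  ],
)

```text
time_s: 17.83
position: [0.6575, -0.0154, 0.2449]
tcp_rot: [[0.973, 0.09, -0.213], [0.088, -0.996, -0.019], [-0.214, -0.0, -0.977]]
force: [0.5, -1.2, -4.5]
opening: 0.206
grasp_force: 30.0
```

```bash
python3 m.py t12.png s12.png|head -2; python3 -c "
from h import *
s=bot.read_state(); R=toolR(TY,-12); p=s['position'].copy(); p[2]=.118; print(inc(p,R))"
```

```text
t 17.83 j [-9.64, 37.74, 66.45, -3.13, 87.77, 75.63] p [0.6575, -0.0154, 0.2449] z [-0.213, -0.019, -0.977] x [0.973, 0.088, -0.214] F [0.5, -1.2, -4.5] op 0.206 g 30.0
scoop exp [ 0.5988 -0.0208  0.1561] in tub [0.1791 0.1785 0.1561] zaxis [0.006 0.    1.   ] yaw 5.2
[0.0883, 0.0019, 0.4104, -0.0011, 0.0008, 0.0019]
```

Emit:
move_arm(
  increments=[
    [0.01, 0, 0.05, 0, 0, 0, 0],
    [0.026, 0, 0.12, 0, 0, 0.001, 0],
    [0.043, 0, 0.2, 0, 0, 0.001, 0],
    [0.06, 0, 0.28, 0, 0, 0.002, 0],
    [0.076, 0, 0.35, 0, 0, 0.002, 0],
    [0.087, 0, 0.405, 0, 0, 0.002, 0],
    [0.095, 0, 0.44, 0, 0, 0.002, 0],
    [0.097, 0, 0.449, 0, 0, 0.002, 0],
    [0.097, 0, 0.449, 0, 0, 0.002, 0],
    [0.097, 0, 0.449, 0, 0, 0.002, 0],
  ],
)

```text
time_s: 18.77
position: [0.6589, -0.0161, 0.1088]
tcp_rot: [[0.974, 0.085, -0.209], [0.083, -0.996, -0.018], [-0.209, 0.001, -0.978]]
force: [0.7, 0.1, -3.1]
opening: 0.205
grasp_force: 29.9
```

Emit:
move_arm(
  increments=[
    [0.001, 0, 0.005, 0, 0, 0, 0],
    [0.002, 0, 0.01, 0, 0, 0, 0],
    [0.003, 0, 0.013, 0, 0, 0, 0],
    [0.003, 0, 0.016, 0, 0, 0, 0],
    [0.003, 0, 0.016, 0, 0, 0, 0],
    [0.003, 0, 0.016, 0, 0, 0, 0],
  ],
)

```text
time_s: 19.27
position: [0.6586, -0.0154, 0.1036]
tcp_rot: [[0.974, 0.085, -0.209], [0.083, -0.996, -0.018], [-0.21, 0.0, -0.978]]
force: [0.2, 0.4, -2.7]
opening: 0.205
grasp_force: 29.9
```

```bash
python3 m.py t13.png s13.png|head -2
```

```text
t 19.27 j [-9.66, 46.2, 72.81, -3.18, 72.75, 76.7] p [0.6586, -0.0154, 0.1036] z [-0.209, -0.018, -0.978] x [0.974, 0.083, -0.21] F [0.2, 0.4, -2.7] op 0.205 g 29.9
scoop exp [ 0.6003 -0.0204  0.0145] in tub [0.1806 0.1787 0.0145] zaxis [0.002 0.    1.   ] yaw 4.9
```

Emit:
move_arm(
  increments=[
    [0.001, 0, 0.004, 0, 0, 0, 0],
    [0.001, 0, 0.007, 0, 0, 0, 0],
    [0.002, 0, 0.01, 0, 0, 0, 0],
    [0.002, 0, 0.01, 0, 0, 0, 0],
    [0.002, 0, 0.01, 0, 0, 0, 0],
  ],
)

```text
time_s: 19.78
position: [0.6574, -0.0145, 0.1022]
tcp_rot: [[0.974, 0.085, -0.212], [0.084, -0.996, -0.017], [-0.212, -0.001, -0.977]]
force: [-4.3, 2.1, 8.0]
opening: 0.201
grasp_force: 30.0
```

```bash
python3 m.py t14.png s14.png|head -2
```

```text
t 19.78 j [-9.63, 46.27, 72.92, -3.13, 72.72, 76.71] p [0.6574, -0.0145, 0.1022] z [-0.212, -0.017, -0.977] x [0.974, 0.084, -0.212] F [-4.3, 2.1, 8.0] op 0.201 g 30.0
scoop exp [ 0.5989 -0.0194  0.0133] in tub [0.1792 0.1798 0.0133] zaxis [ 0.005 -0.001  1.   ] yaw 4.9
```

On the bench. Opening, then backing out along the tool axis.

Emit:
move_arm(
  increments=[
    [0, 0, -0.004, 0, 0, 0, 0.3],
    [0, 0, -0.004, 0, 0, 0, 0.4],
    [0, 0, -0.004, 0, 0, 0, 0.6],
    [0, 0, -0.004, 0, 0, 0, 0.8],
    [0, 0, -0.004, 0, 0, 0, 1],
    [0, 0, -0.004, 0, 0, 0, 1],
    [0, 0, -0.004, 0, 0, 0, 1],
    [0, 0, -0.004, 0, 0, 0, 1],
    [0, 0, -0.004, 0, 0, 0, 1],
    [0, 0, -0.004, 0, 0, 0, 1],
  ],
)

```text
time_s: 20.72
position: [0.6587, -0.0154, 0.1012]
tcp_rot: [[0.974, 0.085, -0.209], [0.083, -0.996, -0.018], [-0.21, 0.0, -0.978]]
force: [0.2, -0.3, -0.4]
opening: 0.882
grasp_force: 0.0
```

Emit:
move_arm(
  increments=[
    [0, 0, -0.01, 0, 0, 0, 1],
    [0, 0, -0.04, 0, 0, 0, 1],
    [0, 0, -0.08, 0, 0, 0, 1],
    [0, 0, -0.14, 0, 0, 0, 1],
    [0, 0, -0.22, 0, 0, 0, 1],
    [0, 0, -0.3, 0, 0, 0, 1],
    [0, 0, -0.4, 0, 0, 0, 1],
    [0, 0, -0.45, 0, 0, 0, 1],
    [0, 0, -0.45, 0, 0, 0, 1],
    [0, 0, -0.45, 0, 0, 0, 1],
  ],
)

```text
time_s: 21.55
position: [0.6877, -0.013, 0.2353]
tcp_rot: [[0.975, 0.085, -0.206], [0.083, -0.996, -0.019], [-0.207, 0.001, -0.978]]
force: [0.5, 0.3, -0.6]
opening: 1.0
grasp_force: 0.0
```

```bash
python3 -c "
from h import *
log(); d=cap('side','s15.png')
for k,o in (('pred',(.5989,-.0194)),):
    print([proj(d,np.array([*o,.012])+Rz(np.radians(4.9))@v).round(0)[0] for v in ([-.025,.065,-.0],[-.025,-.065,0],[.125,.065,.03],[.125,-.065,.03])])
print([(t,x['conf'],x['location']) for t in ['offcut_block','offcut_stub','scoop'] for x in nets.find_in('side',t)])"
```

```text
t 21.55 j [-9.11, 40.63, 62.02, -2.92, 88.92, 76.36] p [0.6877, -0.013, 0.2353] z [-0.206, -0.019, -0.978] x [0.975, 0.083, -0.207] F [0.5, 0.3, -0.6] op 1.0 g 0.0
[array([239., 207.]), array([305., 242.]), array([290., 150.]), array([353., 177.])]
[('offcut_block', 0.77, [329.8, 390.8]), ('offcut_stub', 0.98, [296.8, 362.9]), ('scoop', 0.94, [298.6, 191.6]), ('scoop', 0.33, [328.9, 393.6])]
```

View pics/s15.png

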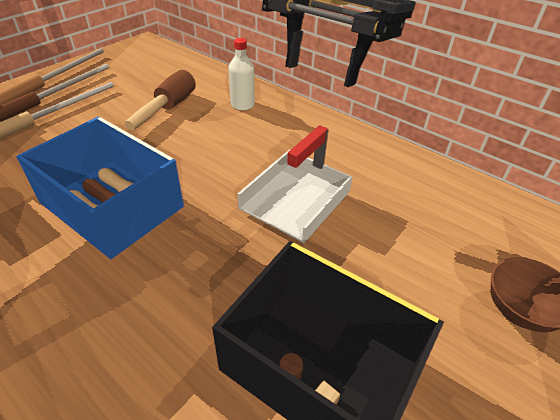

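The scoop stands flat and empty at (298,190) with the gripper clear of it. Both offcuts lie in the black tub at (291,363) and (328,392). Handing in.

```bash
python3 -c "
from rig import workorder
print(workorder.hand_in())"
```

```text
the job is handed in; nothing more can be done
None
```

I tipped both offcuts into the black tub, stood the empty scoop upright on the bench and let go of it, then handed the job in at about 22 s; hand-in returned no verdict.

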